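# Set the flip stops and push the bar home for sawing

## Robot

A 7-joint arm with a two-finger parallel gripper is mounted at the origin on a cart in front of the work surface, level with it; the furniture and walls round the work are solid. World frame = base frame: x ahead of the robot, y to its left, z up, the work surface at z = 0. Lengths are in m, angles in rad, forces in N, time in s.
With the tool pointing down it reaches from about 0.425 to 0.925 m from the base axis. Payload 6.8 kg.
Tool frame: the origin (TCP) lies between the finger pads; the fingertips stand 14 mm ahead of it and the grasp point (between the pads) lies 5 mm behind it; z points along the fingers, y is the line along which they close (so a half turn about z gives the same grasp; the last joint's range is limited). The gripper opens to 85 mm and grips with 20 to 120 N. Pads are 22 mm wide; open, the fingers measure 114 mm over their backs; the gripper's body (76 mm by 85 mm) begins 54 mm behind the grasp point. The pads swing forward as they close: fully open they stand 13 mm farther back than shut.
Start: joints at [-1.274, 0.477, 0.022, 1.555, -0.011, 1.109, -0.083], TCP at [0.266, 0.62, 0.245] pointing down, gripper open.
Joint ranges: [-2.96, 2.96], [-0.34, 2.1], [-1.41, 1.46], [0.24, 2.44], [-1.37, 4.51], [0.17, 1.92], [-2.96, 2.96]. Speed limits (rad/s): [2.39, 2.39, 3.14, 3.14, 3.14, 3.14, 3.14].

## Interface

Orientations are given as a rotation vector (axis times angle).
In Python, from bench import r, eyes, ticket gives the robot as it stands. The module is installed in compiled form; this text tells all that it offers.
- The arm moves only by the tool arm_command, never from a script. Its argument "plan" is text: rows parted by semicolons, each of 4 numbers parted by spaces: the shift along the tool's x, y, z in m, then the turn about the tool's z in degrees. In form: tx ty tz yaw; .... A call has 1 to 20 rows; each row shifts and turns the commanded pose from where the row before left it, along the tool's axes as they then stand; what a row does not reach is not made up. A row lasts 1/8 s, in which the tool goes at most 62.5 mm and 10.7 degrees, less where a joint would pass 70% of its speed; a pose out of reach is approached as far as the arm can. A call is refused whole if a number of a shift passes 0.0625 or a number of a turn 10.7, either way. A call with a gripper value outside its range is refused whole. "hand" is the closure, from -1 (fully open) to 1 (shut), set as the call begins (left out, the last holds). The fingers move at their own pace and stop on an object; "grip_force" is the grip in N (left out, the last holds). Time passes only in rows, so rows that do not move let the fingers close. It gives the time, the measured TCP pose, the force, the opening and the grip force at its end, in the units of the state.
- r.get_obs(): the state, without advancing time (a new reading comes with each control period).
- eyes.grab_frame(name): name is "scene" or "top"; returns (picture, depth): 420x560x3 uint8, red, green, blue; 420x560 float32, m along the optical axis (not along the pixel's ray), 0 where there is no reading.
- eyes.calibration(name): a dict with "fov_y" (degrees; the focal length in pixels is half the picture's height over the tangent of half this angle, whatever the lens; pixels are square), "cx", "cy" (the principal point, pixels), "origin" and "attitude" of the camera in the world. Camera axes: x right, y up, looking along -z (the intrinsics and any distortion apply to the point x, -y, -z); pixel columns grow to the right and rows downward; lengths in m; the calibration is good to about 2 mm. A picture is of the moment at which its call begins. calibration takes no time and is no camera call.
- ticket.hand_in(): hands the job in; it is judged then, once.
The state is a dict: "clock": time; "joints": joint angles; "qvel": joint speeds; "tau": joint torques, N m; "tcp_pos": TCP position; "orientation": TCP orientation; "contact_force": force on the tool from outside, world axes, zero at the start; "moment": the same for the moment, N m; "grip_width": finger opening in m; "gripper_force": force on a finger pad.
Only numpy, scipy, OpenCV 4.12 (cv2) and the standard library are available. Lean on these libraries where they do the work, as an engineer would, in place of code of your own. Each camera call takes 0.05 s, during which the arm holds its last target. There are 200 camera calls.

## Task

The bar in the cutting-off jig is to be sawn at the length set by the yellow flip stop. Working only by pushing with the fingertips, stand the red stop back up out of the way, tip the yellow stop down across the channel, and push the bar along the channel by its free rear end until its front end is fully home against the yellow stop; the bar must not be gripped or lifted. Leave the blue stop standing, and do not disturb the tools and other things lying around.

Things in the scene. Friction and masses are not known exactly. Their poses are not given: they have to be found in the camera images.
- jig: Bar cutting-off jig with a dark bed 10 mm thick, fixed on the bench. y runs along the bar channel (feed direction, about to the robot's left), x away from the robot. Origin at bench height on the fence's front face, mid-jig. Channel 27.5 mm wide between fence (x 0 to 14 mm) and front lip (x -40 to -27.5 mm), tops at z 22 mm, y -50 to 122 mm. Behind the fence three like flip stops stand on a rail.
- infeed (a point): Point on the bed in the middle of the channel, at its entry (jig y -100 mm), 10 mm above the bench; jig axes. From here 50 mm to the left (+y) two pairs of steel saw-guide blocks, tops 48 mm above the bench, flank the channel. To the right of it there is only a flat tongue 90 mm long and 62 mm wide, top 10 mm above the bench, with no walls.
- bar: Loose aluminium bar 25 mm wide (x), 180 mm long (y), 16 mm high, about 0.2 kg, lying in the channel with about 1 mm play each side; its rear end sticks out to the right, past the tongue. It slides along the channel when pushed on the rear end. Origin: middle of its underside; y points to its front end (to the stops).
- bar_front (a point): middle of the bar's front end face (the end towards the stops), 8 mm above its underside
- bar_rear (a point): middle of the bar's rear end face (the free end at the right, to be pushed), 8 mm above its underside
- red_arm (a joint): Angle (rad) of the red stop's arm on its level pin along y: 0 = down, arm level towards the robot with its nose in the channel, blocking the bar; 1.92 = standing up, leaning a little away from the robot, clear of the bar. Loose hinge, 80 g: let go below 1.5 it falls to 0, above 1.7 to 1.92. Down at the start; always nearest to the bar.
- red_pivot (a point): Middle of the red hinge pin, 36 mm behind the fence face (x), 44 mm above the bench; jig axes. The steel carriage is 32 mm wide (y), its cheeks rise 9 mm above the pin; a small black knob behind it reaches 47 mm behind the pin, top 38 mm above the bench. Neighbouring stops are 47 to 65 mm apart.
- red_nose (a point): Outer end of the red arm, 61 mm from the pin, mid-line of its shank (15 mm wide, 10 mm thick). A nose 16 mm wide hangs 30 mm square from it (to 14 mm above the bench when down). Arm up: this point is 57 mm above and 21 mm behind the pin; the shank's back, pushed towards the robot (-x), tips it down.
- red_lever (a point): Free end of the red thumb lever, a straight tab 14 mm wide, 5 mm thick, 57 mm from the pin, one piece with the arm, at 68 degrees to it. Arm down: it sticks up, this end 51 mm above and 21 mm in front of the pin; pushed back (+x), then down behind the pin, it stands the arm up. Arm up: it lies level behind the pin.
- yellow_arm (a joint): Angle (rad) of the yellow stop's arm on its level pin along y: 0 = down, arm level towards the robot with its nose in the channel, blocking the bar; 1.92 = standing up, leaning a little away from the robot, clear of the bar. Loose hinge, 80 g: let go below 1.5 it falls to 0, above 1.7 to 1.92. Up at the start; the middle or the far one of the row.
- yellow_pivot (a point): Middle of the yellow hinge pin, 36 mm behind the fence face (x), 44 mm above the bench; jig axes. The steel carriage is 32 mm wide (y), its cheeks rise 9 mm above the pin; a small black knob behind it reaches 47 mm behind the pin, top 38 mm above the bench. Neighbouring stops are 47 to 65 mm apart.
- yellow_nose (a point): Outer end of the yellow arm, 61 mm from the pin, mid-line of its shank (15 mm wide, 10 mm thick). A nose 16 mm wide hangs 30 mm square from it (to 14 mm above the bench when down). Arm up: this point is 57 mm above and 21 mm behind the pin; the shank's back, pushed towards the robot (-x), tips it down.
- yellow_lever (a point): Free end of the yellow thumb lever, a straight tab 14 mm wide, 5 mm thick, 57 mm from the pin, one piece with the arm, at 68 degrees to it. Arm down: it sticks up, this end 51 mm above and 21 mm in front of the pin; pushed back (+x), then down behind the pin, it stands the arm up. Arm up: it lies level behind the pin.
- blue_arm (a joint): Angle (rad) of the blue stop's arm on its level pin along y: 0 = down, arm level towards the robot with its nose in the channel, blocking the bar; 1.92 = standing up, leaning a little away from the robot, clear of the bar. Loose hinge, 80 g: let go below 1.5 it falls to 0, above 1.7 to 1.92. Up at the start; the middle or the far one of the row.
- blue_pivot (a point): Middle of the blue hinge pin, 36 mm behind the fence face (x), 44 mm above the bench; jig axes. The steel carriage is 32 mm wide (y), its cheeks rise 9 mm above the pin; a small black knob behind it reaches 47 mm behind the pin, top 38 mm above the bench. Neighbouring stops are 47 to 65 mm apart.
- yellow_face (a point): Point in the channel, 18 mm above the bench, on the face of the yellow nose that the bar's front end meets when the arm is down (on the side facing -y, 8 mm from the middle of the stop). Fixed to the carriage, same axes as the jig.
- file_flat: Bystander: flat file with a wooden handle, 290 mm long, lying in front of the jig; origin at the middle of its underside.
- caliper: Bystander: steel caliper, 180 mm long, lying flat near the front edge; origin at the middle of its extents, underside.
- oil_can: Bystander: small green oil can, 71 mm body, 144 mm high with its bent spout, standing at the left; origin at the middle of its underside.
- matchbox: Bystander: matchbox 36 x 52 x 14 mm, lying at the right in front; origin at the middle of its underside.
- pliers: Bystander: pliers with blue grips, 175 mm long, lying behind the left end of the jig; origin at the middle of its underside.
- tea_glass: Bystander: tea glass, 50 mm wide and 52 mm high, standing at the back; origin at the middle of its underside.
- spanner_17: Bystander: combination spanner, 171 mm long, lying near the front edge; origin at the middle of its underside.

How it is judged:
At the end, for the whole second after the job is handed in: The red and blue stops stand up (arm above 1.8 rad), the yellow stop is down (below 0.08 rad), and the bar lies flat and still in its channel with its front end against the yellow stop (gap at most 3 mm) (value of joint each of red_arm, blue_arm above 1.8 rad and value of joint yellow_arm below 0.08 rad and y of bar_front in the frame of yellow_face between -0.003 and 0.002 m and x of bar_front in the frame of yellow_face between -0.004 and 0.004 m and z of bar in the frame of jig below 0.013 m and angle between bar's own z axis and vertical below 0.04 rad and linear speed of bar below 0.01 m/s); the robot touches nothing.
It fails at once if the bar is lifted or tipped out of its channel (height (world z) of bar above 0.02 m or angle between bar's own z axis and vertical above 0.15 rad).
It fails at once if the bar is taken between the fingers (x of the grasp point in the frame of bar between -0.012 and 0.012 m and y of the grasp point in the frame of bar between -0.088 and 0.088 m and z of the grasp point in the frame of bar below 0.026 m).
It fails at once if the blue stop is tipped down (value of joint blue_arm below 1.4 rad).
It fails at once if a bystander is shifted by more than 30 mm or tipped over (distance of any of file_flat, caliper, oil_can, matchbox, pliers, tea_glass, spanner_17 from where it was at the start of the episode above 0.03 m or angle between any of oil_can, tea_glass's own z axis and vertical above 0.5 rad).
It also fails if it takes over 54 s, if anything falls off the work surface, if the arm or the gripper's body presses on something with over 40 N, if the wrist force passes 120 N, or if a joint passes its speed limit or range.

## Working session

There is one attempt and no reset: what is moved stays moved. The work goes in short steps, Python scripts to look and compute and a tool call to move; the robot and the scene stay as the last step left them, time stands still between calls to the robot, and variables do not carry over. Pictures are saved under pics/ and viewed, at most 11 in all, crops included, and the job is handed in when it is done.

Besides the shell and the picture viewer there is one more tool, called after "Call:" as name(argument=value, ...) on one line, values as JSON. arm_command: Moves the arm, as the interface text tells. Its arguments: {"type":"object","properties":{"plan":{"type":"string"},"hand":{"type":"number"},"grip_force":{"type":"number"}},"required":["plan"]}

```bash
mkdir -p pics
cat > h.py <<'E'
import numpy as np, cv2
from bench import r, eyes, ticket
from scipy.spatial.transform import Rotation as R
def cal(n):
    c=eyes.calibration(n); f=210/np.tan(np.radians(c['fov_y'])/2)
    a=np.array(c['attitude'],float)
    M=a if a.shape==(3,3) else (R.from_rotvec(a).as_matrix() if a.size==3 else R.from_quat(a).as_matrix())
    return c,f,M,np.array(c['origin'])
E
python3 - <<'E'
from h import *
for n in('scene','top'):
    p,d=eyes.grab_frame(n); cv2.imwrite(f'pics/{n}0.png',p[:,:,::-1]); np.savez(f'{n}0.npz',p=p,d=d)
    print(n,eyes.calibration(n),(d>0).mean())
print(r.get_obs())
E
```

```text
scene {'fov_y': 51.58277066526229, 'cx': 278.39745933770195, 'cy': 208.00395493781915, 'origin': array([ 0.15302286, -0.67191937,  0.5806857 ]), 'attitude': array([ 1.02962933, -0.27360576, -0.4979429 ])} 0.9689583333333334
top {'fov_y': 43.650679325313405, 'cx': 284.0911704467405, 'cy': 206.51664383487935, 'origin': array([0.47471039, 0.0444337 , 1.45441946]), 'attitude': array([ 0.04719736, -0.05639353, -1.59398461])} 0.9962542517006803
{'clock': 0.1, 'joints': array([-1.27410238,  0.47772187,  0.02235175,  1.5563484 , -0.01150415,
        1.10929688, -0.08311205]), 'qvel': array([ 0.00150575, -0.00091806,  0.00112642, -0.00205893, -0.00043407,
       -0.00086124, -0.00128766]), 'tau': array([ 4.19606149e-03, -5.97762179e+01,  1.61359336e+00, -2.81956083e+01,
        1.27460039e-02,  5.12623665e-03, -3.51389804e-05]), 'tcp_pos': array([0.26564692, 0.61997558, 0.24442189]), 'orientation': array([-6.31476580e-01, -3.07725554e+00,  2.56413068e-03]), 'contact_force': array([-0.28347772, -1.05487437,  0.52170355]), 'moment': array([-0.02962787, -0.03661735,  0.04952838]), 'gripper_force': 0.0, 'grip_width': 0.08553640398243649}
```

View pics/top0.png

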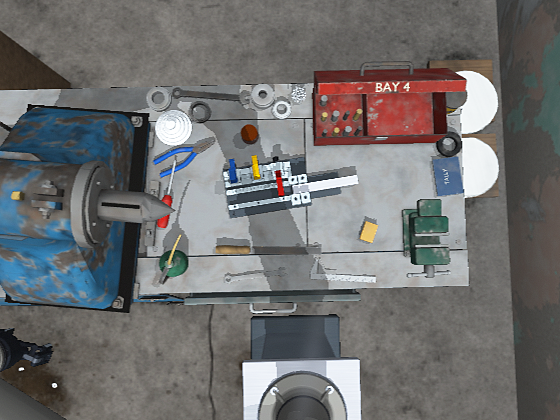

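View pics/scene0.png

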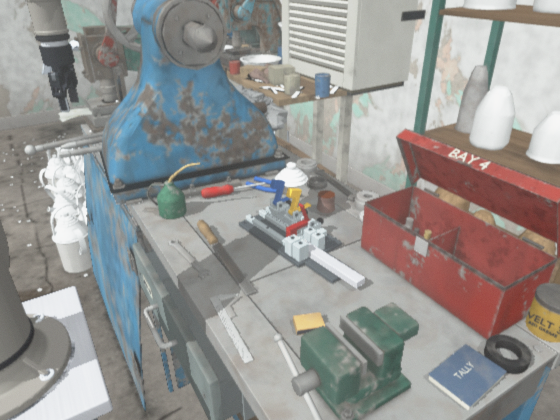

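```bash
cat >> h.py <<'E'
def cloud(n,d):
    c,f,M,o=cal(n); v,u=np.mgrid[0:420,0:560]
    P=np.stack([(u-c['cx'])/f*d,-(v-c['cy'])/f*d,-d],-1)
    return P@M.T+o
def ray(n,u,v,z):
    c,f,M,o=cal(n); w=M@np.array([(u-c['cx'])/f,-(v-c['cy'])/f,-1]); return o+w*(z-o[2])/w[2]
def proj(n,X):
    c,f,M,o=cal(n); q=M.T@(np.array(X)-o); return c['cx']+f*q[0]/-q[2], c['cy']-f*q[1]/-q[2]
E
python3 - <<'E'
from h import *
T=np.load('top0.npz');S=np.load('scene0.npz')
cv2.imwrite('pics/c1.png',cv2.resize(T['p'][145:225,215:365,::-1],None,fx=5,fy=5,interpolation=cv2.INTER_CUBIC))
cv2.imwrite('pics/c2.png',cv2.resize(S['p'][170:295,235:375,::-1],None,fx=4.6,fy=4.6,interpolation=cv2.INTER_CUBIC))
for n,A in(('top',T),('scene',S)):
    P=cloud(n,A['d']); h=cv2.cvtColor(A['p'],cv2.COLOR_RGB2HSV).astype(int); x,y,z=P[...,0],P[...,1],P[...,2]
    roi=(x>.4)&(x<.9)&(y>-.35)&(y<.3)
    b=(x>.45)&(x<.5)&(y>-.05)&(y<.05)&(z<.02)
    print(n,'bench z',np.median(z[b]))
    for c,lo,hi in(('red',-8,8),('yel',20,32),('blu',105,125)):
        hh=np.where(h[...,0]>170,h[...,0]-180,h[...,0])
        m=roi&(hh>lo)&(hh<hi)&(h[...,1]>140)&(h[...,2]>60)&(z>.03)&(z<.13)&(x>.6)&(x<.75)&(y>-.1)&(y<.2)
        if m.any(): print(c,m.sum(),P[m].mean(0).round(4),P[m].min(0).round(3),P[m].max(0).round(3))
    # bar
    m=roi&(z>.018)&(z<.034)&(h[...,1]<50)&(h[...,2]>150)&(y<-.02)&(y>-.25)&(x>.5)&(x<.75)
    k,l,s,_=cv2.connectedComponentsWithStats(m.astype(np.uint8))
    for i in range(1,k):
        if s[i,4]>60:
            Q=P[l==i]; rr=cv2.minAreaRect((Q[:,:2]*1000).astype(np.float32)); print(s[i],rr,cv2.boxPoints(rr).round(),np.median(Q[:,2]))
E
```

```text
top bench z 0.0009775725180714012
red 215 [ 0.6778 -0.0073  0.0619] [ 0.601 -0.099  0.03 ] [0.744 0.057 0.107]
yel 133 [0.6696 0.1087 0.0855] [0.638 0.098 0.036] [0.709 0.12  0.116]
blu 141 [0.6609 0.1689 0.0863] [0.631 0.158 0.043] [0.7   0.181 0.118]
[304 175  55  17 489] ((629.8102416992188, -93.57666015625), (25.581510543823242, 150.6682891845703), 8.00794506072998) [[ 607.  -21.]
 [ 628. -170.]
 [ 653. -166.]
 [ 632.  -17.]] 0.026148800509060655
scene bench z -0.001692686345537986
red 56 [0.6264 0.0439 0.0541] [0.601 0.034 0.039] [0.651 0.052 0.096]
yel 144 [0.658  0.1008 0.0842] [0.639 0.093 0.044] [0.705 0.115 0.11 ]
[294 241  71  44 775] ((615.10693359375, -95.51892852783203), (78.24784088134766, 150.14108276367188), 0.4000261127948761) [[ 575.  -21.]
 [ 577. -171.]
 [ 655. -170.]
 [ 654.  -20.]] 0.024304604035948696
```

View pics/c1.png

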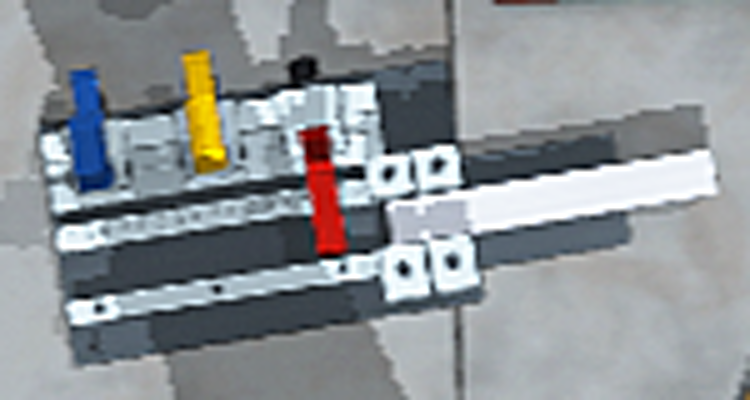

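View pics/c2.png

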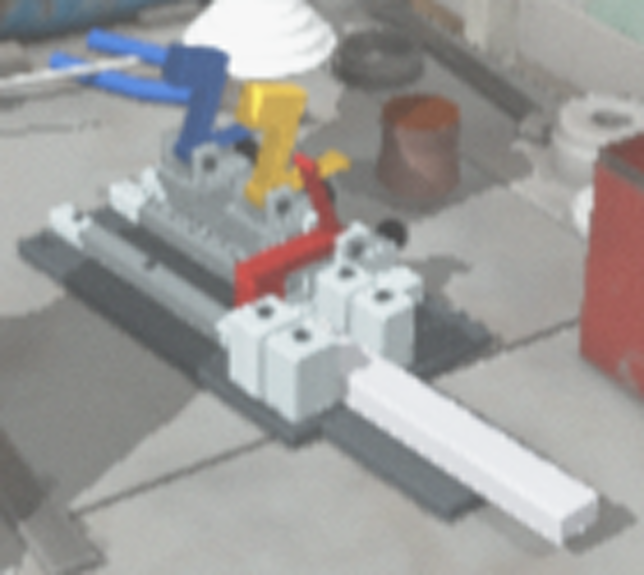

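```bash
cat >> h.py <<'E'
A8=np.radians(8.0); ex=np.array([np.cos(A8),np.sin(A8)]); ey=np.array([-np.sin(A8),np.cos(A8)])
def jp(p): p=np.asarray(p); return np.stack([p[...,:2]@ex,p[...,:2]@ey],-1)
E
python3 - <<'E'
from h import *
T=np.load('top0.npz');S=np.load('scene0.npz')
P=cloud('top',T['d'])
print('height map max z (cm): rows x .2...9, cols y .75..-.35')
for x in np.arange(.2,.95,.05):
    print('%.2f'%x,[int(100*np.percentile(P[...,2][s],99)) if (s:=(abs(P[...,0]-x)<.025)&(abs(P[...,1]-y)<.025)).sum()>5 else -9 for y in np.arange(.75,-.4,-.05)])
for n,A in(('top',T),('scene',S)):
    P=cloud(n,A['d']); h=cv2.cvtColor(A['p'],cv2.COLOR_RGB2HSV).astype(int); J=jp(P)
    hh=np.where(h[...,0]>150,h[...,0]-180,h[...,0])
    box=(J[...,0]>.59)&(J[...,0]<.72)&(P[...,2]>.03)&(P[...,2]<.13)&(h[...,1]>130)
    for c,lo,hi,a,b in(('red',-9,8,-.08,-.02),('yel',18,34,-.02,.05),('blu',100,130,.04,.12)):
        m=box&(hh>lo)&(hh<hi)&(J[...,1]>a)&(J[...,1]<b)
        Q=np.c_[J[m],P[m][:,2]]*1000
        print(n,c,m.sum(),'med',np.median(Q,0).round(1),'5/95',np.percentile(Q,[4,96],0).round(1).tolist())
    m=(abs(J[...,0]-.611)<.009)&(P[...,2]>.018)&(P[...,2]<.033)&(h[...,2]>120)&(h[...,1]<60)&(J[...,1]<-.06)
    print(n,'bar y range',J[m][:,1].min(),np.percentile(J[m][:,1],99.5))
    m=(P[...,2]>.02)&(P[...,2]<.033)&(h[...,1]<40)&(h[...,2]>150)&(J[...,1]<-.18)&(J[...,1]>-.25)&(abs(J[...,0]-.61)<.04)
    print('x range',np.percentile(J[m][:,0],[2,98]))
E
```

```text
height map max z (cm): rows x .2...9, cols y .75..-.35
0.20 [-76, -76, -76, -76, -76, -76, -76, -76, 66, -76, -76, -76, -76, -76, -76, -76, -76, -76, -76, -76, -76, -76, -76]
0.25 [-9, -9, -76, 44, 35, 63, 68, 69, 68, -9, -9, -9, -10, -10, -10, -10, -9, -9, -9, -9, -77, -76, -76]
0.30 [-9, 4, 31, 43, 10, 10, 5, -13, -9, -4, -4, -4, -4, -4, -4, -3, -4, -4, -4, -5, -9, -9, -9]
0.35 [15, 17, 18, 19, 19, 18, 5, 0, 5, 0, 0, 1, 1, 0, 0, 0, 1, 1, 0, 0, 0, 0, 8]
0.40 [-9, 22, 23, 23, 24, 23, 6, 0, 9, 8, 0, 1, 1, 1, 1, 0, 1, 0, 0, 0, 7, 11, 12]
0.45 [-9, 26, 30, 32, 34, 30, 11, 44, 11, 13, 0, 3, 2, 1, 145, 1, 1, 0, 0, 1, 0, 11, 12]
0.50 [-9, -9, 35, 45, 49, 49, 49, 50, 44, 45, 0, 0, 0, 0, 0, 0, 0, 0, 1, 2, 0, 12, 12]
0.55 [-9, -9, -9, -9, 50, 53, 53, 51, 46, 46, 44, 2, 2, 2, 1, 4, 1, 0, 0, 0, 0, 11, 11]
0.60 [-9, -9, -9, -9, 50, 52, 53, 51, 44, 43, 0, 2, 2, 2, 5, 5, 5, 3, 2, 0, 0, 0, 0]
0.65 [-9, -9, -9, 45, 48, 47, 46, 47, 2, 0, 0, 10, 11, 11, 9, 5, 4, 3, 3, 0, 0, 0, 0]
0.70 [-9, 27, 32, 34, 32, 31, 23, 4, 2, 1, 0, 5, 5, 9, 4, 2, 0, 0, 0, 0, 0, 0, 0]
0.75 [-9, 27, 25, 24, 24, 23, 20, 4, 2, 2
[... 296 characters left out ...]
1, 19]
top red 130 med [630.3 -41.9  50.2] 5/95 [[599.9, -48.1, 43.5], [663.3, -35.6, 97.5]]
top yel 135 med [673.   14.2 101.8] 5/95 [[649.0, 7.7, 44.1], [714.0, 21.8, 111.6]]
top blu 145 med [674.8  75.4 100.7] 5/95 [[649.3, 68.3, 45.5], [713.9, 82.6, 112.0]]
top bar y range -0.2551676557221513 -0.07679457766893216
x range [0.59831706 0.62221655]
scene red 104 med [621.9 -44.2  47.3] 5/95 [[598.2, -50.7, 35.3], [651.3, -38.1, 94.5]]
scene yel 203 med [663.2   8.   86.6] 5/95 [[648.0, 4.0, 45.6], [704.6, 18.4, 107.3]]
scene blu 4 med [646.4  69.   89.4] 5/95 [[646.1, 66.1, 87.8], [651.6, 76.1, 90.6]]
scene bar y range -0.25725231073718763 -0.08726523569124008
x range [0.59637389 0.62168758]
```

Call:
arm_command(plan="0 0 -0.02 -10.4; 0 0 -0.02 -10.4; 0 0 -0.01 -10.4; 0.001 -0.04 0 0; 0.001 -0.04 0 0; 0.001 -0.04 0 0; 0.001 -0.04 0 0; 0.001 -0.04 0 0; 0 0 0 0", hand=1, grip_force=40)

```text
clock: 1.23
tcp_pos: [0.2897, 0.4186, 0.2952]
orientation: [-0.213, 3.134, -0.002]
contact_force: [-0.5, 0.7, -0.1]
grip_width: 0.0001
gripper_force: 0.0
```

Call:
arm_command(plan="-0.0077 -0.0415 0 0; -0.0077 -0.0415 0 0; -0.0077 -0.0415 0 0; -0.0168 -0.039 0 0; -0.0168 -0.039 0 0; -0.0168 -0.039 0 0; -0.0168 -0.039 0 0; -0.0168 -0.039 0 -0.2; -0.037 -0.025 0 0; -0.037 -0.025 0 0; -0.037 -0.025 0 0; -0.037 -0.025 0 0; 0 0 0 0")

```text
clock: 2.85
tcp_pos: [0.6023, 0.0411, 0.2944]
orientation: [0.221, -3.134, 0.003]
contact_force: [-1.2, 0.1, -0.6]
grip_width: 0.0001
gripper_force: 0.0
```

Call:
arm_command(plan="0 0 0.05 0; 0 0 0.05 0; 0 0 0.05 0; 0 0 0.05 0; 0 0 0 0; -0.015 0 0 0; -0.015 0 0 0; 0 0 0 0")

```text
clock: 3.85
tcp_pos: [0.6324, 0.0473, 0.0972]
orientation: [-0.225, 3.129, 0.001]
contact_force: [-1.4, 0.7, -0.2]
grip_width: -0.0001
gripper_force: 0.3
```

Run:
```python
from h import *
o=r.get_obs();print(jp(o['tcp_pos']),o['tcp_pos'][2],o['contact_force'])
p,d=eyes.grab_frame('scene'); cv2.imwrite('pics/s1.png',cv2.resize(p[150:300,210:400,::-1],None,fx=4,fy=4,interpolation=cv2.INTER_CUBIC))
```

```text
[ 0.63285164 -0.04115324] 0.0971589890349507 [-1.390049    0.68463191 -0.16507527]
```

View pics/s1.png

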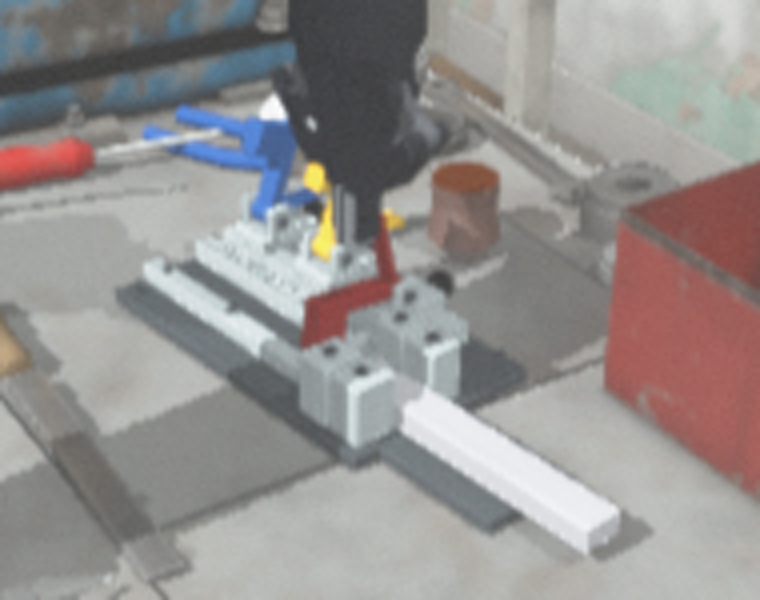

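Call:
arm_command(plan="0 -0.005 0 0; -0.011 0 0.001 0; -0.011 0 0.001 0; -0.011 0 0.001 0; -0.011 0 0 0; -0.008 0 0.006 0; 0 0 0 0")

```text
clock: 4.78
tcp_pos: [0.6822, 0.0494, 0.0855]
orientation: [0.225, -3.133, 0.0]
contact_force: [-0.0, 0.8, 1.0]
grip_width: 0.0002
gripper_force: 0.1
```

Call:
arm_command(plan="-0.006 0 0.003 0; -0.006 0 0.003 0; -0.004 0 0.003 0; -0.002 0 0.004 0; -0.001 0 0.004 0; 0 0 0 0; 0 0 0 0")

```text
clock: 5.65
tcp_pos: [0.7007, 0.0518, 0.0693]
orientation: [0.225, -3.133, 0.0]
contact_force: [0.2, -0.5, -0.5]
grip_width: 0.0002
gripper_force: 0.0
```

Run:
```python
from h import *
o=r.get_obs();print(jp(o['tcp_pos']),o['tcp_pos'][2],o['contact_force'])
p,d=eyes.grab_frame('scene'); cv2.imwrite('pics/s2.png',cv2.resize(p[170:260,240:360,::-1],None,fx=5,fy=5,interpolation=cv2.INTER_CUBIC))
```

```text
[ 0.70105368 -0.0461891 ] 0.0693364151235516 [ 0.22681926 -0.51881294 -0.54299396]
```

View pics/s2.png

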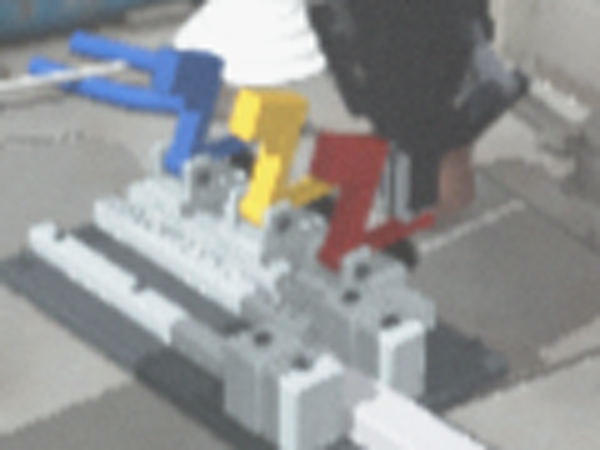

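Call:
arm_command(plan="-0.003 0 -0.02 0; -0.004 0 -0.04 0; -0.004 0 -0.03 0; 0 0.031 0 0; 0 0.031 0 0; 0 0 0.03 0; 0 0 0.028 0; 0 0 0 0")

```text
clock: 6.7
tcp_pos: [0.7017, 0.1148, 0.1005]
orientation: [0.225, -3.131, 0.001]
contact_force: [-0.5, -0.5, -0.6]
grip_width: 0.0002
gripper_force: 0.0
```

Run:
```python
from h import *
o=r.get_obs();print(jp(o['tcp_pos']),o['tcp_pos'][2],o['contact_force'])
p,d=eyes.grab_frame('scene'); cv2.imwrite('pics/s3.png',cv2.resize(p[170:260,240:360,::-1],None,fx=5,fy=5,interpolation=cv2.INTER_CUBIC))
```

```text
[0.710823   0.01600574] 0.10052323398961294 [-0.53994363 -0.53019078 -0.58844373]
```

View pics/s3.png

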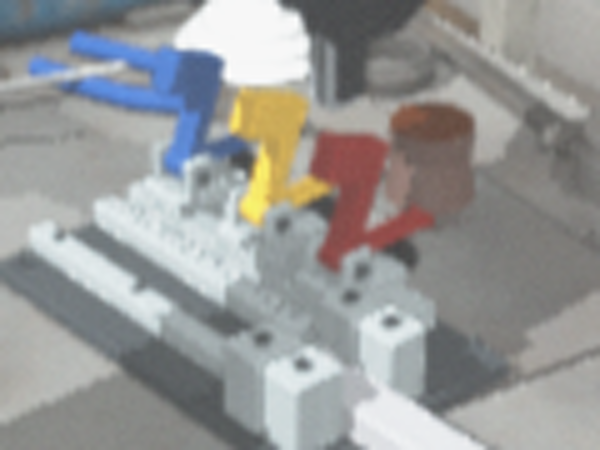

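Call:
arm_command(plan="0.01 0 0 0; 0.01 0 0 0; 0.01 0 0 0; 0.01 0 0 0; 0.01 0 0 0; 0 0 0 0; 0 0 -0.03 0; 0 0 -0.03 0; 0 -0.02 -0.03 0; 0 0 0 0")

```text
clock: 8.0
tcp_pos: [0.6584, 0.0857, 0.1942]
orientation: [-0.22, 3.128, -0.001]
contact_force: [-0.5, 0.8, -0.6]
grip_width: -0.0001
gripper_force: 0.0
```

Run:
```python
from h import *
o=r.get_obs();print(jp(o['tcp_pos']),o['tcp_pos'][2],o['contact_force'])
p,d=eyes.grab_frame('scene'); cv2.imwrite('pics/s4.png',cv2.resize(p[170:290,240:370,::-1],None,fx=4.5,fy=4.5,interpolation=cv2.INTER_CUBIC))
```

```text
[ 0.66389228 -0.0067993 ] 0.19417822829292186 [-0.48321733  0.79151528 -0.64393754]
```

View pics/s4.png

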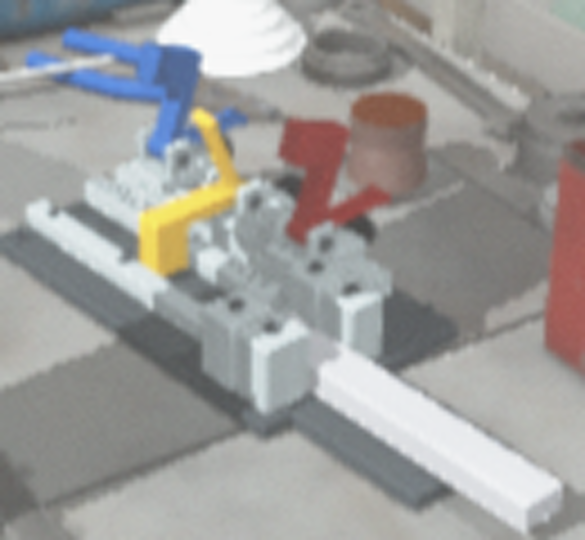

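Call:
arm_command(plan="0.009 -0.0475 0 0; 0.009 -0.0475 0 0; 0.009 -0.0475 0 0; 0.009 -0.0475 0 0; 0.009 -0.0475 0 0; 0.009 -0.0475 0 0; 0 0 0 0; 0 0 0.04 0; 0 0 0.04 0; 0 0 0.04 0; 0 0 0.02 0; 0 0 0 0")

```text
clock: 9.55
tcp_pos: [0.6425, -0.2005, 0.0494]
orientation: [0.226, -3.13, -0.002]
contact_force: [-0.2, 0.5, 0.0]
grip_width: 0.0001
gripper_force: 0.0
```

Run:
```python
from h import *
o=r.get_obs();print(jp(o['tcp_pos']),o['tcp_pos'][2],o['contact_force'],o['orientation'])
```

```text
[ 0.60829565 -0.28801046] 0.049443995463739794 [-0.1565221   0.48990299  0.04968649] [ 2.26143861e-01 -3.13015620e+00 -2.31200990e-03]
```

Call:
arm_command(plan="-0.001 0 0.01 0; -0.001 0 0.009 0; 0 0 0 0; 0 0.01 0 0; 0 0.006 0 0; 0 0.006 0 0; 0 0.006 0 0; 0 0.006 0 0; 0 0 0 0")

```text
clock: 10.68
tcp_pos: [0.6406, -0.1673, 0.0324]
orientation: [-0.226, 3.133, 0.001]
contact_force: [-0.0, 0.1, -0.3]
grip_width: -0.0003
gripper_force: 0.0
```

Run:
```python
from h import *
o=r.get_obs();print(jp(o['tcp_pos']),o['tcp_pos'][2],o['contact_force'])
p,d=eyes.grab_frame('scene'); cv2.imwrite('pics/s5.png',cv2.resize(p[170:300,240:380,::-1],None,fx=4.5,fy=4.5,interpolation=cv2.INTER_CUBIC))
```

```text
[ 0.61106164 -0.25479663] 0.03237733589384447 [-0.02384713  0.06255807 -0.32131868]
```

View pics/s5.png

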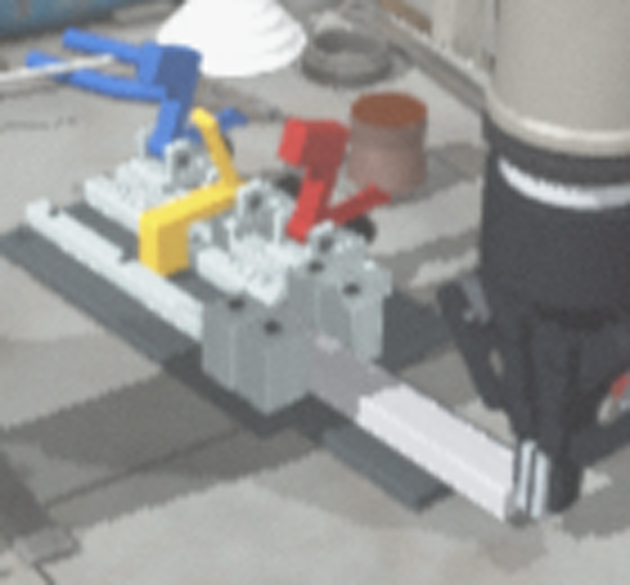

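Call:
arm_command(plan="0 0.006 0 0; 0 0.006 0 0; 0 0.006 0 0; 0 0.006 0 0; 0 0.006 0 0; 0 0.006 0 0; 0 0.006 0 0; 0 0.006 0 0; 0 0.006 0 0; 0 0 0 0")

```text
clock: 11.98
tcp_pos: [0.6327, -0.1134, 0.0322]
orientation: [0.226, -3.133, -0.001]
contact_force: [-0.3, -0.6, 0.7]
grip_width: 0.0
gripper_force: 0.0
```

Run:
```python
from h import *
o=r.get_obs();print(jp(o['tcp_pos']),o['tcp_pos'][2],o['contact_force'])
```

```text
[ 0.61079387 -0.20038333] 0.03224339010441721 [-0.28651814 -0.55161669  0.70255724]
```

Call:
arm_command(plan="0 0.002 0 0; 0 0.002 0 0; 0 0.002 0 0; 0 0.002 0 0; 0 0 0 0")

```text
clock: 12.6
tcp_pos: [0.6316, -0.1062, 0.0323]
orientation: [0.225, -3.133, -0.0]
contact_force: [-0.6, 0.0, 0.6]
grip_width: 0.0003
gripper_force: 0.1
```

Call:
arm_command(plan="0 0.0015 0 0; 0 0.0015 0 0; 0 0 0 0")

```text
clock: 12.98
tcp_pos: [0.6312, -0.1035, 0.0323]
orientation: [0.225, -3.133, -0.0]
contact_force: [0.6, -1.6, -0.2]
grip_width: 0.0001
gripper_force: 0.2
```

Call:
arm_command(plan="0 0.0015 0 0; 0 0.0015 0 0; 0 0 0 0")

```text
clock: 13.35
tcp_pos: [0.6308, -0.1004, 0.0323]
orientation: [0.225, -3.133, -0.0]
contact_force: [1.2, -0.2, -0.9]
grip_width: -0.0001
gripper_force: 0.3
```

Call:
arm_command(plan="0 0.0015 0 0; 0 0.0015 0 0; 0 0 0 0")

```text
clock: 13.72
tcp_pos: [0.6304, -0.0981, 0.0323]
orientation: [-0.224, 3.133, -0.001]
contact_force: [0.7, -2.7, -0.7]
grip_width: -0.0
gripper_force: 1.0
```

Call:
arm_command(plan="0 0.0015 0 0; 0 0 0 0")

```text
clock: 13.98
tcp_pos: [0.6301, -0.0978, 0.0324]
orientation: [-0.223, 3.133, -0.003]
contact_force: [0.8, -5.4, -0.8]
grip_width: -0.0003
gripper_force: 2.3
```

Call:
arm_command(plan="0 0.0015 0 0; 0 0 0 0")

```text
clock: 14.22
tcp_pos: [0.63, -0.0976, 0.0325]
orientation: [-0.222, 3.133, -0.005]
contact_force: [0.4, -8.4, -1.3]
grip_width: 0.0001
gripper_force: 3.4
```

Run:
```python
from h import *
for i in range(3):
    p,d=eyes.grab_frame('scene'); o=r.get_obs();print(jp(o['tcp_pos']),o['contact_force']@np.r_[ey,0])
cv2.imwrite('pics/s6.png',cv2.resize(p[190:300,240:380,::-1],None,fx=5,fy=5,interpolation=cv2.INTER_CUBIC))
```

```text
[ 0.61029485 -0.18439481] -7.659567238736366
[ 0.61028849 -0.18440323] -8.04997124762428
[ 0.61029978 -0.18441742] -8.714798121608517
```

View pics/s6.png

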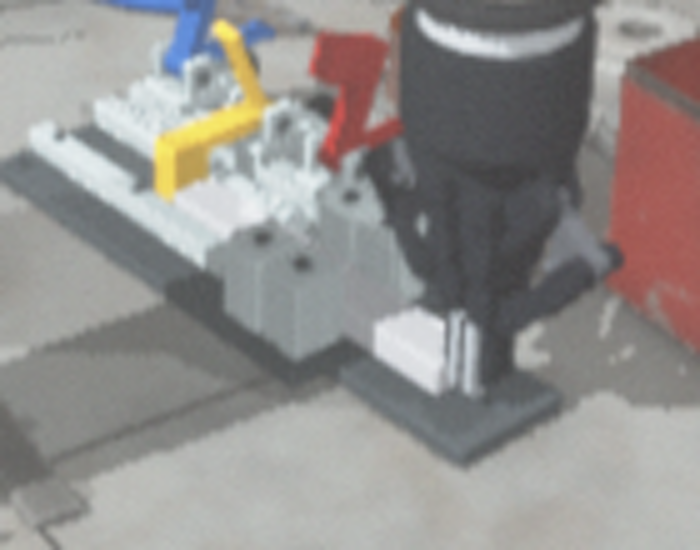

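The force is rising with no further motion, and the picture shows the bar's light top at (210,200) against the yellow nose at (170,170). It is home, so I'm backing off.

Call:
arm_command(plan="0 -0.003 0 0; 0 -0.005 0 0; 0 -0.01 0 0; 0 -0.02 0 0; 0 0 -0.04 0; 0 0 -0.05 0; 0 0 -0.05 0; 0 -0.03 -0.02 0; 0 0 0 0; 0 0 0 0")

```text
clock: 15.62
tcp_pos: [0.639, -0.1624, 0.1915]
orientation: [0.223, -3.132, -0.001]
contact_force: [0.1, -0.3, 0.5]
grip_width: 0.0004
gripper_force: 0.0
```

Run:
```python
from h import *
p,d=eyes.grab_frame('scene')
cv2.imwrite('pics/s7.png',cv2.resize(p[170:290,240:370,::-1],None,fx=4.5,fy=4.5,interpolation=cv2.INTER_CUBIC))
print(r.get_obs()['tcp_pos'])
```

```text
[ 0.63893881 -0.16157129  0.1910225 ]
```

View pics/s7.png

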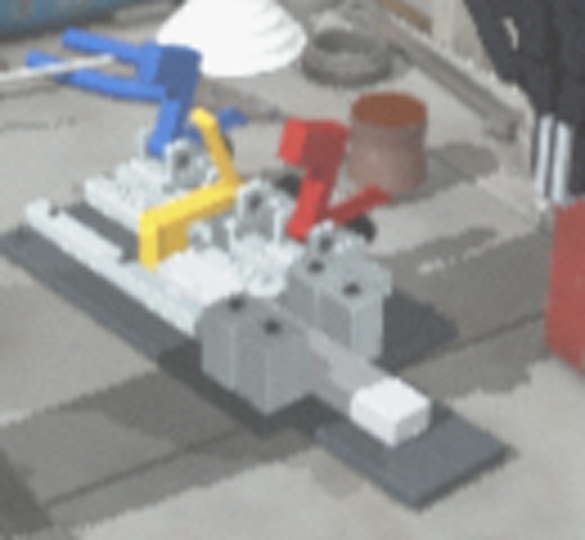

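The yellow stop is down with the bar's front against its nose at about (160,265). Red and blue are standing, and the arm is clear.

```bash
python3 -c "
from bench import ticket
print(ticket.hand_in())"
```

```text
the job is handed in; nothing more can be done
None
```

The job is handed in: in the last picture the red and blue stops stand, the yellow stop is down, and the bar is home against it with the arm clear, about 16 s on the robot's clock; no verdict came back.

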